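# Back off a vessel's ratchet nut to its lock hole

## Task

The steel vessel in the blue opening station has to be unlocked. First flip the red direction lever on its ratchet head over to the loosening side (the green dot) before you turn anything, then work the handle to and fro so that the brass nut backs off anticlockwise (seen from above), until the orange-knobbed spring pin drops into the nut's cross hole and the handle goes hard. Stop there without forcing the handle, leave the lever on the loosening side, let go, and leave the vial, the tube rack and the jar as they stand.

Things in the scene. Friction and masses are not known exactly. Their poses are not given: they have to be found in the camera images.
- axis (a point): point on the upright turning axis of the nut and ratchet, at the top of the brass hexagon, 122 mm above the bench. The ratchet head round it is a steel disc of 40 mm radius with a 54 mm wide plate towards the handle, top 99 mm above the bench; only the hexagon, lever and grip stand higher than 104 mm. x axis: along the head towards the handle. The station is fixed to the bench
- grip (a point): centre of the upright yellow grip of the ratchet handle: a cylinder 21 mm in diameter, 63 mm tall (from 92 to 155 mm above the bench), 185 mm from the axis, on a flat 16 mm wide arm whose top is 92 mm above the bench. The handle swings level about the axis
- tab (a point): point on the upright thumb tab of the red direction lever, 117 mm above the bench (tab 10 mm along the lever, 9 mm across, from 101 to 129 mm high). The lever's upright pivot is on the head, 66 mm from the axis; the tab is 42 mm farther out, over the handle. Push it sideways across the handle by about 29 mm, 1 to 2 N; past the middle a spring snaps it over. Pushing on swings the head (2.5 N)
- mark (a point): white dot on the brass flange of the nut, 22.5 mm from the axis; it goes round with the nut
- pin_knob (a point): centre of the orange knob (20 mm in diameter) of the spring lock pin, which lies level at the side of the station and points at the nut's brass collar. It needs no handling: it rides on the collar and drops 8 mm inward by itself when the cross hole comes round
- lever (a joint): direction lever, rad: 0 = leaning to the tightening side (red dot, clockwise seen from above), 0.70 = leaning to the loosening side (green dot, anticlockwise seen from above). It leans the way in which it drives; it rocks by up to 0.2 as the teeth click past
- head (a joint): swing of the ratchet head, rad, anticlockwise seen from above positive; 0 = straight out to the front of the station; stops at -0.65 and 0.65. It swings back freely (about 1.5 N at the grip) and stays where it is left; driving the nut takes 4 to 5 N at the grip. The wheel has 18 teeth, so up to 0.35 rad of a stroke may be lost before the pawl catches
- handle (a joint): sideways bend of the spring-steel handle, rad, 0 = unloaded; hinge 70 mm from the axis, 15 N m per rad, so 0.1 rad = 13 N at the grip. Plain driving bends it about 0.03 rad; the sign is negative when the grip is pushed clockwise
- lock_pin (a joint): inward travel of the lock pin, m: about 0 while riding on the nut's collar, about 0.008 when dropped into the cross hole. The nut needs 1.2 to 2.4 rad of loosening to get there, after which it cannot turn further and the handle goes hard
- vial_mid (a point): half-way up a white-capped clear vial, 35 mm in diameter, 50 mm tall, standing loose (bystander)
- tubes_mid (a point): half-way up a green tube rack, 55 x 150 x 46 mm, standing loose (bystander)
- jar_mid (a point): half-way up a white-capped jar, 51 mm in diameter, 75 mm tall, standing loose (bystander)

How it is judged:
By the outcome, as a careful person would: the job done as asked, in the order asked, and still so for the second after the job is handed in, with the robot touching nothing.
It also fails if it takes over 64 s, if anything falls off the work surface, if the arm or the gripper's body presses on something with over 40 N, if the wrist force passes 120 N, or if a joint passes its speed limit or range.

## Robot

A 7-joint arm with a two-finger parallel gripper is mounted at the origin on a cart in front of the work surface, level with it; the furniture and walls round the work are solid. World frame = base frame: x ahead of the robot, y to its left, z up, the work surface at z = 0. Lengths are in m, angles in rad, forces in N, time in s.
With the tool pointing down it reaches from about 0.4 to 0.875 m from the base axis. Payload 6.5 kg.
Tool frame: the origin (TCP) lies midway between the tips of the shut fingers; the grasp point (between the pads) lies 19 mm behind it; z points along the fingers, y is the direction in which the jaws open and shut (so a half turn about z gives the same grasp; the last joint's range is limited). The gripper opens to 88 mm and grips with 3 to 60 N. Pads are 18 mm wide; open, the fingers measure 123 mm over their backs; the gripper's body (75 mm by 187 mm) begins 45 mm behind the grasp point.
Start: joints at [-1.207, 0.536, -0.004, 1.538, 0.003, 1.067, -0.071], TCP at [0.271, 0.591, 0.239] pointing down, gripper open.
Joint ranges: [-2.7, 2.7], [-0.37, 2.16], [-1.27, 1.26], [0.24, 2.4], [-1.31, 4.45], [0.19, 1.91], [-2.76, 2.76]. Speed limits (rad/s): [2.39, 2.39, 3.14, 3.14, 3.14, 3.14, 3.14].

## Interface

Orientations are given as a unit quaternion [x, y, z, w].
In Python, from bench import sense, snapshot, camera_params, sign_off gives the robot as it stands. The module is installed in compiled form; this text tells all that it offers.
- The arm moves only by the tool drive_tool, never from a script. Its argument "targets" is a list of rows, each a list of 7 numbers: the finger opening in mm, from 0 to 88.1, then the shift along the world's x, y, z in mm, then the turn, a rotation vector about the world's x, y, z in rad. A call has exactly 10 rows; each row is the pose to reach, as a shift and turn from the pose measured when the call began; what a row does not reach only later rows make up. A row lasts 1/12 s, in which the tool goes at most 41.7 mm and 7.16 degrees, less where a joint would pass 70% of its speed; a pose out of reach is approached as far as the arm can. A call with a gripper value outside its range is refused whole. The fingers move at their own pace and stop on an object; "newtons" is the grip in N (left out, the last holds). Time passes only in rows, so rows that repeat a pose let the fingers close, or fill a call up. It gives the time, the measured TCP pose, the force and the opening at its end, in the units of the state.
- sense(): the state, without advancing time (a new reading comes with each control period).
- snapshot(name): name is "scene" or "top"; returns the picture (480x640x3 uint8, red, green, blue); there is no depth.
- camera_params(name): a dict with "intrinsics" (3x3 intrinsics, pixels), "origin" and "attitude" of the camera in the world. Camera axes: x right, y up, looking along -z (the intrinsics and any distortion apply to the point x, -y, -z); pixel columns grow to the right and rows downward; lengths in m; the calibration is good to about 2 mm. A picture is of the moment at which its call begins. camera_params takes no time and is no camera call.
- sign_off(): hands the job in, once; it reports no verdict.
The state is a dict: "time": time; "qpos": joint angles; "qvel": joint speeds; "joint_efforts": joint torques, N m; "tool_pos": TCP position; "tcp_rot": TCP orientation; "contact_force": force on the tool from outside, world axes, zero at the start; "moment": the same for the moment, N m; "gripper_width": opening from 0.0 (shut) to 1.0 (fully open).
Only numpy, scipy, OpenCV 4.12 (cv2) and the standard library are available. Lean on these libraries where they do the work, as an engineer would, in place of code of your own. Each camera call takes 0.05 s, during which the arm holds its last target.

## Working session

There is one attempt and no reset: what is moved stays moved. The work goes in short steps, Python scripts to look and compute and a tool call to move; the robot and the scene stay as the last step left them, time stands still between calls to the robot, and variables do not carry over. Pictures are saved under pics/ and viewed, and the job is handed in when it is done.

Besides the shell and the picture viewer there is one more tool, called in YAML: its name, and indented under it one key for each argument. drive_tool: Moves the arm, as the interface text tells. Its arguments: {"type":"object","properties":{"targets":{"type":"array"},"newtons":{"type":"number"}},"required":["targets"]}

```bash
mkdir -p pics
cat > h.py <<'E'
import numpy as np, cv2
from bench import sense, snapshot, camera_params
def save(name,fn):
    im=snapshot(name); cv2.imwrite(fn,cv2.cvtColor(im,cv2.COLOR_RGB2BGR)); return im
def R(cp):
    a=np.array(cp["attitude"],float)
    if a.shape==(3,3): return a
    from scipy.spatial.transform import Rotation as Ro
    return Ro.from_quat(a).as_matrix()
def px2w(name,u,v,z):
    cp=camera_params(name);K=np.array(cp["intrinsics"]);o=np.array(cp["origin"])
    d=np.linalg.solve(K,[u,v,1.0]); d=R(cp)@np.array([d[0],-d[1],-d[2]])
    return o+d*(z-o[2])/d[2]
def w2px(name,p):
    cp=camera_params(name);K=np.array(cp["intrinsics"]);o=np.array(cp["origin"])
    c=R(cp).T@(np.array(p)-o); q=K@np.array([c[0],-c[1],-c[2]]); return q[:2]/q[2]
E
python3 - <<'E'
from h import *
save("scene","pics/s0.png");save("top","pics/t0.png")
for n in("scene","top"):print(camera_params(n))
print(sense())
E
```

```text
{'intrinsics': array([[548.83449059,   0.        , 313.39487132],
       [  0.        , 548.83449059, 241.02937614],
       [  0.        ,   0.        ,   1.        ]]), 'origin': array([ 0.25499009, -0.32545127,  0.77270342]), 'attitude': array([ 0.30370994, -0.1432731 , -0.38082669,  0.8615127 ])}
{'intrinsics': array([[496.59224281,   0.        , 313.02905813],
       [  0.        , 496.59224281, 242.6880554 ],
       [  0.        ,   0.        ,   1.        ]]), 'origin': array([0.46200676, 0.02343489, 0.93135646]), 'attitude': array([-0.06866408,  0.07137053,  0.71246166, -0.69468689])}
{'time': 0.1, 'qpos': array([-1.20718705,  0.53709455, -0.00441965,  1.53869862,  0.00259636,
        1.0673192 , -0.07121993]), 'qvel': array([-0.0013457 , -0.00253271,  0.00125263, -0.0027055 ,  0.00026702,
        0.00187376,  0.00040897]), 'joint_efforts': array([ 2.34161256e-03, -5.72070229e+01,  9.93677303e-01, -2.52227390e+01,
       -5.61879412e-02,  1.34685021e-02,  3.37192716e-05]), 'tool_pos': array([0.27065469, 0.59039417, 0.23795371]), 'tcp_rot': array([ 2.13237810e-01,  9.77000032e-01, -7.49990996e-04, -1.02937286e-04]), 'contact_force': array([ 0.26089903, -0.39963196,  0.0689834 ]), 'moment': array([-0.04015488,  0.01676649,  0.00675933]), 'gripper_width': 0.9990561365797012}
```

View pics/s0.png

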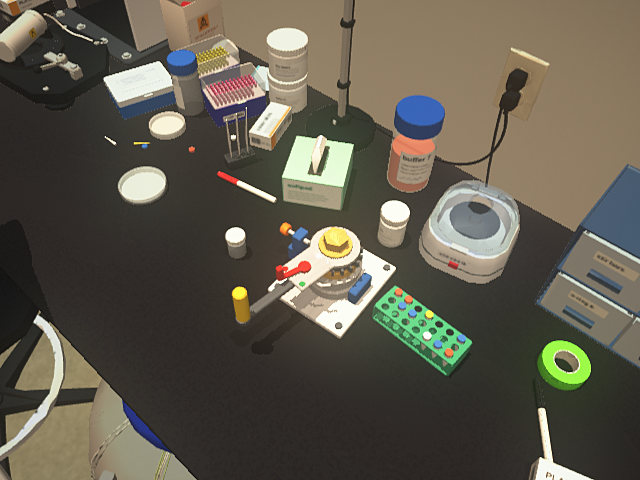

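View pics/t0.png

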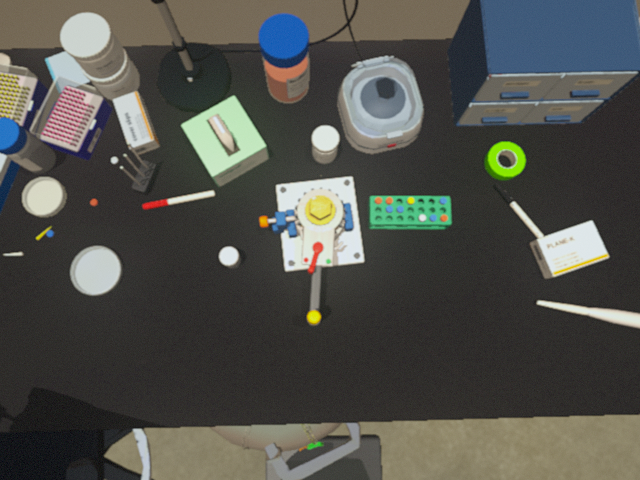

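Run:
```python
import cv2
t=cv2.imread("pics/t0.png");s=cv2.imread("pics/s0.png")
cv2.imwrite("pics/t0c.png",cv2.resize(t[170:340,210:380],None,fx=3.5,fy=3.5,interpolation=cv2.INTER_CUBIC))
cv2.imwrite("pics/s0c.png",cv2.resize(s[205:345,215:415],None,fx=4,fy=4,interpolation=cv2.INTER_CUBIC))
```

```text
(no output)
```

View pics/t0c.png

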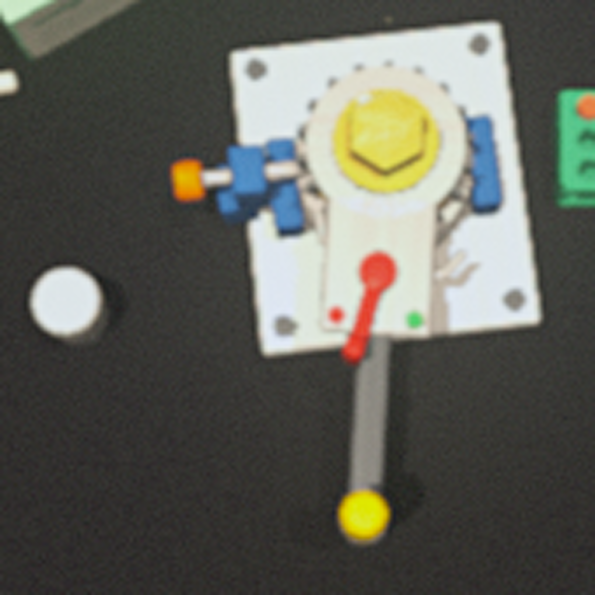

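View pics/s0c.png

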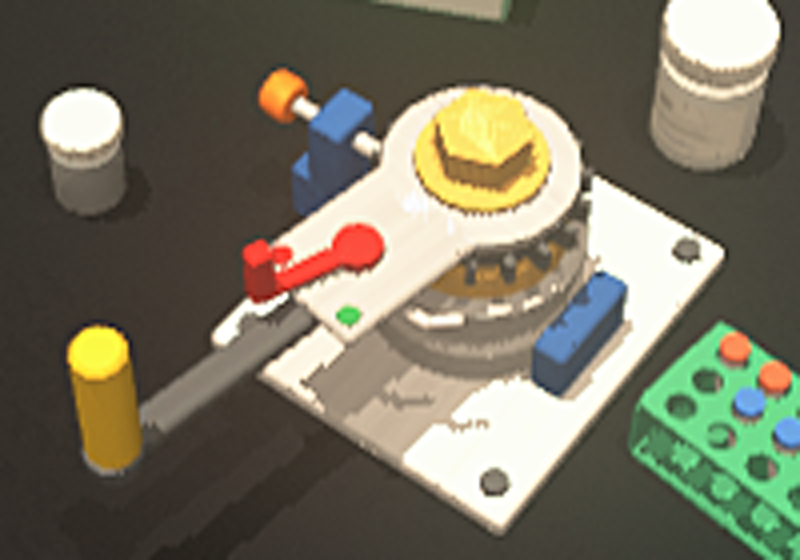

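Run:
```python
from h import *
f=lambda u,v:(210+u/3.5-0.36,170+v/3.5-0.36)
g=lambda u,v:(215+u/4-.37,205+v/4-.37)
P={}
for n,c,z in(("axis",(383,128),.122),("grip",(364,512),.155),("tabtop",(354,349),.129),("pivot",(378,268),.108),("red",(336,315),.1),("green",(415,320),.1),("knob",(187,180),.06),("vial",(66,300),.05)):
    P[n]=px2w("top",*f(*c),z);print(n,P[n].round(4))
for n,c,z in(("axis",(484,118),.122),("grip",(99,345),.155),("tabtop",(257,248),.129),("pivot",(358,243),.108),("green",(349,315),.1),("vial",(82,125),.05)):
    p=px2w("scene",*g(*c),z);print("s",n,p.round(4))
a=P["axis"]
for n in P:
    d=P[n]-a;print(n,np.hypot(*d[:2]).round(4),np.degrees(np.arctan2(d[1],d[0])).round(2))
```

```text
axis [0.6871 0.0065 0.122 ]
grip [0.5023 0.0204 0.155 ]
tabtop [0.579  0.0231 0.129 ]
pivot [0.6212 0.0105 0.108 ]
red [0.6001 0.0314 0.1   ]
green [ 0.5966 -0.0068  0.1   ]
knob [0.6792 0.107  0.06  ]
vial [0.6197 0.1705 0.05  ]
s axis [0.6904 0.0065 0.122 ]
s grip [0.5041 0.0202 0.155 ]
s tabtop [0.5825 0.0235 0.129 ]
s pivot [0.6207 0.0086 0.108 ]
s green [ 0.5982 -0.0075  0.1   ]
s vial [0.6189 0.1669 0.05  ]
axis 0.0 0.0
grip 0.1853 175.67
tabtop 0.1094 171.27
pivot 0.0661 176.48
red 0.0906 164.04
green 0.0915 -171.65
knob 0.1009 94.54
vial 0.1774 112.35
```

drive_tool:
  targets:
    - [0, 20, -33, 0, 0, 0, 0.036]
    - [0, 40, -66, 0, 0, 0, 0.072]
    - [0, 60, -100, 0, 0, 0, 0.107]
    - [0, 80, -134, 0, 0, 0, 0.143]
    - [0, 100, -167, 0, 0, 0, 0.178]
    - [0, 120, -201, 0, 0, 0, 0.214]
    - [0, 140, -235, 0, 0, 0, 0.25]
    - [0, 160, -268, 0, 0, 0, 0.285]
    - [0, 180, -302, 0, 0, 0, 0.32]
    - [0, 200, -335, 0, 0, 0, 0.356]
  newtons: 20

```text
time: 0.93
tool_pos: [0.4711, 0.2533, 0.2378]
tcp_rot: [0.036, 0.999, -0.001, -0.0]
contact_force: [1.4, 0.1, -0.2]
gripper_width: 0.266
```

Run:
```python
from h import *
s=sense();print(s['time'],s['tool_pos'],s['tcp_rot'],s['contact_force'],s['qpos'],s['gripper_width'])
# station front direction from plate corners, z~? 
f=lambda u,v:(210+u/3.5-0.36,170+v/3.5-0.36)
c=[px2w("top",*f(*q),.012) for q in((232,50),(263,353),(540,322),(498,24))]
for i in range(4):
    d=c[(i+1)%4]-c[i];print(np.hypot(*d[:2]),np.degrees(np.arctan2(d[1],d[0])))
```

```text
0.9333 [0.47109132 0.25332745 0.23779728] [ 3.60095031e-02  9.99351031e-01 -9.01344119e-04 -1.39761961e-04] [ 1.38641099  0.14723563 -0.23836598] [-0.59962905  0.34186903  0.02645545  1.84586565 -0.00924937  0.95525147
  0.92940887] 0.26646731818964375
0.16995923569489998 -175.02837572113458
0.14908142150273135 -84.99527969297596
0.16842617456776007 5.334371175457941
0.14802218143805845 94.41023097036138
```

drive_tool:
  targets:
    - [0, 20, -35, 0, 0, 0, 0]
    - [0, 40, -70, 0, 0, 0, 0]
    - [0, 60, -104, 0, 0, 0, 0]
    - [0, 80, -138, 0, 0, 0, 0]
    - [0, 98, -170, 0, 0, 0, 0]
    - [0, 110, -191, -20, 0, 0, 0]
    - [0, 110, -191, -55, 0, 0, 0]
    - [0, 110, -191, -90, 0, 0, 0]
    - [0, 110, -191, -115, 0, 0, 0]
    - [0, 110, -191, -125, 0, 0, 0]

```text
time: 1.77
tool_pos: [0.5783, 0.0618, 0.1088]
tcp_rot: [0.036, 0.999, -0.002, -0.003]
contact_force: [-0.9, -0.4, 0.6]
gripper_width: 0.004
```

Run:
```python
from h import *
s=save("scene","pics/s1.png");t=save("top","pics/t1.png");st=sense();print(st['tool_pos'],st['contact_force'])
import numpy as np
a=cv2.resize(s[205:345,215:415],None,fx=4,fy=4,interpolation=cv2.INTER_CUBIC)
cv2.imwrite("pics/s1c.png",a[:,:,::-1])
```

```text
[0.5795621  0.06219066 0.11103214] [-0.40003169  0.08570383  0.18610242]
```

View pics/s1c.png

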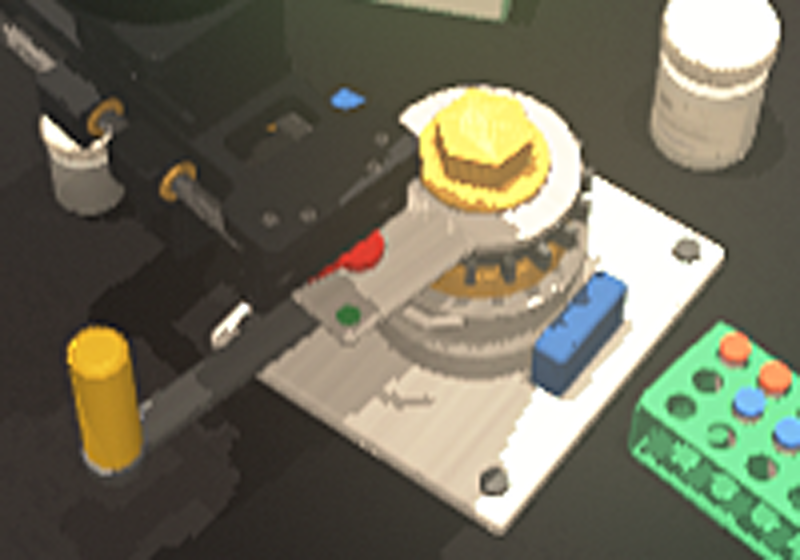

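View pics/t1.png

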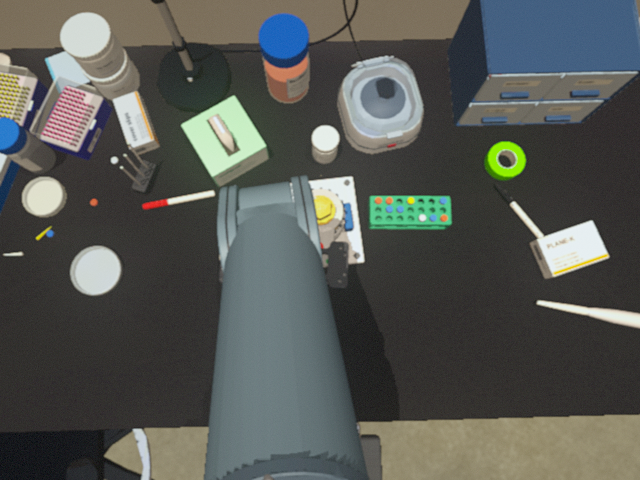

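drive_tool:
  targets:
    - [0, 2, -4, 0, 0, 0, 0]
    - [0, 2, -8, 0, 0, 0, 0]
    - [0, 2, -12, 0, 0, 0, 0]
    - [0, 2, -15, 0, 0, 0, 0]
    - [0, 2, -18, 0, 0, 0, 0]
    - [0, 2, -21, 0, 0, 0, 0]
    - [0, 2, -24, 0, 0, 0, 0]
    - [0, 2, -26, 0, 0, 0, 0]
    - [0, 2, -28, 0, 0, 0, 0]
    - [0, 2, -28, 0, 0, 0, 0]

```text
time: 2.7
tool_pos: [0.5816, 0.0334, 0.111]
tcp_rot: [0.036, 0.999, -0.002, -0.002]
contact_force: [0.4, 0.1, 0.3]
gripper_width: 0.002
```

```bash
cat >> h.py <<'E'
def crop(fn,x0=215,y0=205,w=200,h=140,k=4,name="scene"):
    s=snapshot(name);a=cv2.resize(s[y0:y0+h,x0:x0+w],None,fx=k,fy=k,interpolation=cv2.INTER_CUBIC)
    cv2.imwrite(fn,a[:,:,::-1]);st=sense();print(st['time'],st['tool_pos'].round(4),st['contact_force'].round(2))
E
python3 -c "
from h import *;crop('pics/s2.png')"
```

```text
2.75 [0.5816 0.0338 0.111 ] [ 0.26  0.05 -0.95]
```

View pics/s2.png

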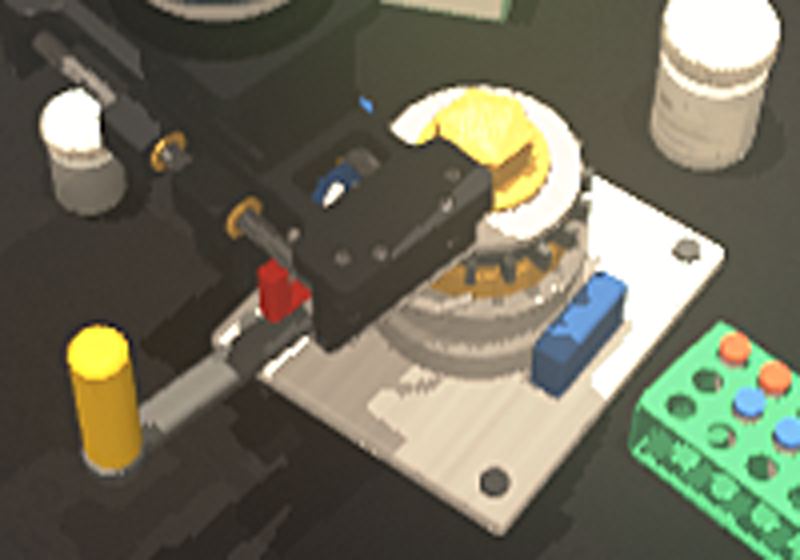

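Run:
```python
from h import *
g=lambda u,v:(215+u/4-.37,205+v/4-.37)
for c in((257,248),(270,268)): print(px2w("scene",*g(*c),.129))
import numpy as np
for a in(-.35,-.24,0,.1,.35):
    th=np.radians(175.8)+a
    h=np.array([np.cos(np.radians(175.8)),np.sin(np.radians(175.8))])
    p=np.array([.689,.0065])+.066*h+.042*np.array([np.cos(th),np.sin(th)]);q=w2px("scene",[*p,.129]);print(a,p,(q-[215,205]+.37)*4)
```

```text
[0.58251991 0.02353508 0.129     ]
[0.57925705 0.01379806 0.129     ]
-0.35 [0.5848843  0.02858627] [251.61393882 236.6523657 ]
-0.24 [0.58322178 0.02427826] [256.88371442 245.75072017]
0 [0.58129004 0.01440973] [272.69147136 263.73034068]
0.1 [0.58119221 0.01021261] [280.86479082 270.25149394]
0.35 [ 5.82774789e-01 -1.39796303e-04] [304.67663426 283.42227363]
```

drive_tool:
  targets:
    - [0, 0, -1, 0, 0, 0, 0]
    - [0, 0, -2, 0, 0, 0, 0]
    - [0, 0, -3, 0, 0, 0, 0]
    - [0, 0, -4, 0, 0, 0, 0]
    - [0, 0, -5, 0, 0, 0, 0]
    - [0, 0, -6, 0, 0, 0, 0]
    - [0, 0, -7, 0, 0, 0, 0]
    - [0, 0, -8, 0, 0, 0, 0]
    - [0, 0, -9, 0, 0, 0, 0]
    - [0, 0, -9, 0, 0, 0, 0]

```text
time: 3.58
tool_pos: [0.5816, 0.0248, 0.111]
tcp_rot: [0.036, 0.999, -0.001, -0.002]
contact_force: [0.0, -0.5, -0.5]
gripper_width: 0.007
```

```bash
python3 -c "
from h import *;crop('pics/s3.png')"
```

```text
3.6333 [0.5816 0.025  0.111 ] [0.76 0.99 0.01]
```

View pics/s3.png

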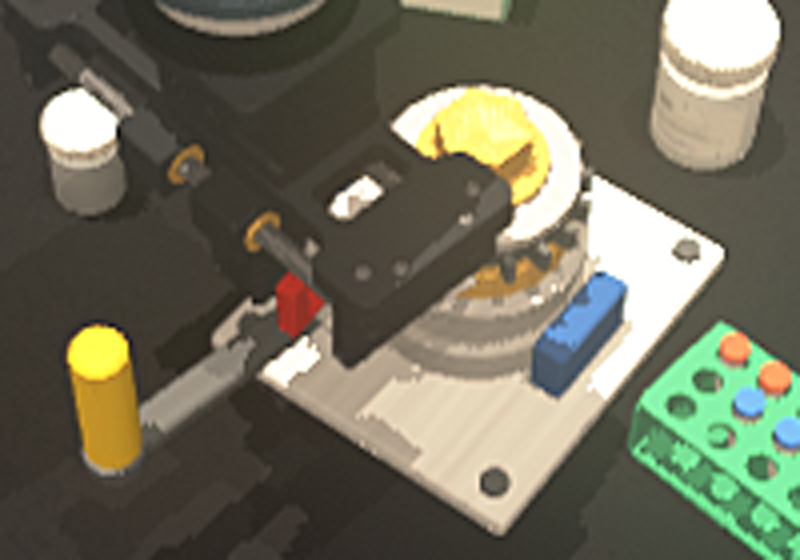

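drive_tool:
  targets:
    - [0, 0, -1, 0, 0, 0, 0]
    - [0, 0, -2, 0, 0, 0, 0]
    - [0, 0, -3, 0, 0, 0, 0]
    - [0, 0, -4, 0, 0, 0, 0]
    - [0, 0, -5, 0, 0, 0, 0]
    - [0, 0, -5, 0, 0, 0, 0]
    - [0, 0, 15, 0, 0, 0, 0]
    - [0, 0, 45, 0, 0, 0, 0]
    - [0, 0, 45, 30, 0, 0, 0]
    - [0, 0, 45, 60, 0, 0, 0]

```text
time: 4.47
tool_pos: [0.5802, 0.0711, 0.1702]
tcp_rot: [0.035, 0.999, -0.002, -0.004]
contact_force: [0.7, -0.1, 0.3]
gripper_width: 0.003
```

```bash
python3 -c "
from h import *;crop('pics/s4.png')"
```

```text
4.5167 [0.5846 0.0702 0.1772] [ 1.15 -0.48  4.3 ]
```

View pics/s4.png

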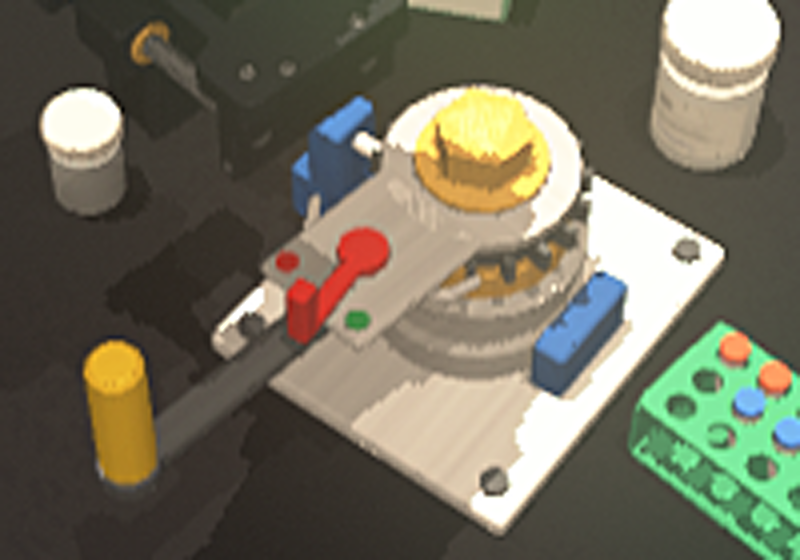

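Run:
```python
from h import *
g=lambda u,v:(215+u/4-.37,205+v/4-.37)
A=np.array([.689,.0065])
G=px2w("scene",*g(115,360),.155)[:2];T=px2w("scene",*g(303,288),.129)[:2];P=px2w("scene",*g(364,246),.106)[:2]
an=lambda d:np.degrees(np.arctan2(d[1],d[0]))%360
print(G,T,P,an(G-A),an(P-A),an(T-P),np.hypot(*(T-P)),np.hypot(*(P-A)),np.hypot(*(G-A)))
hd=np.radians(an(G-A));h=np.array([np.cos(hd),np.sin(hd)])
for a in(-.35,-.2,0,.15,.2,.35):
    p=A+.066*h+.042*np.array([np.cos(hd+a),np.sin(hd+a)]);q=w2px("scene",[*p,.129]);print(a,p,(q-[215,205]+.37)*4)
```

```text
[0.50353439 0.01181725] [ 0.58090143 -0.00108669] [0.62226319 0.00694944] 178.3577954064156 179.6141501886147 190.99494419847366 0.04213519387738688 0.06673832161426942 0.18554181217392984
-0.35 [0.58400238 0.02391788] [259.08868529 245.02366768]
-0.2 [0.58212034 0.01791175] [267.33688893 257.08742542]
0 [0.58104436 0.00959506] [281.81434884 271.43381341]
0.15 [0.58133591 0.00330772] [294.97574514 280.53755477]
0.2 [0.58164209 0.00123038] [299.74453787 283.20850121]
0.35 [ 0.58317693 -0.00487371] [315.02180606 290.02200348]
```

drive_tool:
  targets:
    - [60, -10, -10, 20, 0, 0, 0.02]
    - [60, -35, -25, 20, 0, 0, 0.045]
    - [60, -60, -43, 20, 0, 0, 0.045]
    - [60, -81, -58, 15, 0, 0, 0.045]
    - [60, -81, -58, 10, 0, 0, 0.045]
    - [60, -81, -58, -15, 0, 0, 0.045]
    - [60, -81, -58, -40, 0, 0, 0.045]
    - [60, -81, -58, -60, 0, 0, 0.045]
    - [60, -81, -58, -65, 0, 0, 0.045]
    - [60, -81, -58, -65, 0, 0, 0.045]
  newtons: 15

```text
time: 5.35
tool_pos: [0.503, 0.0117, 0.1111]
tcp_rot: [0.014, 1.0, -0.001, 0.0]
contact_force: [-0.4, -0.0, 0.3]
gripper_width: 0.681
```

```bash
python3 -c "
from h import *;crop('pics/s5.png')"
```

```text
5.4 [0.5039 0.0118 0.1122] [ 0.62 -0.64  0.24]
```

View pics/s5.png

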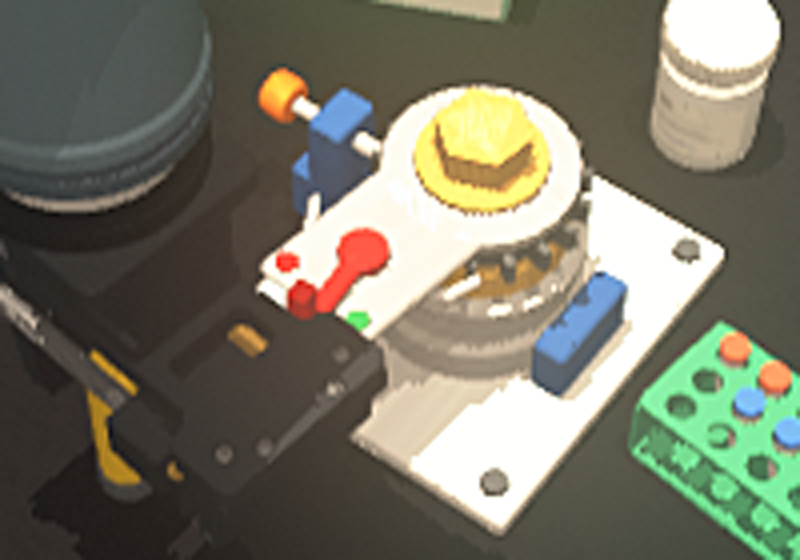

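drive_tool:
  targets:
    - [15, 0, 0, 0, 0, 0, 0]
    - [15, 0, 0, 0, 0, 0, 0]
    - [15, 0, 0, 0, 0, 0, 0]
    - [15, 0, 0, 0, 0, 0, 0]
    - [15, 0, 0, 0, 0, 0, 0]
    - [15, 0, 0, 0, 0, 0, 0]
    - [15, 0, 0, 0, 0, 0, 0]
    - [15, 0, 0, 0, 0, 0, 0]
    - [15, 0, 0, 0, 0, 0, 0]
    - [15, 0, 0, 0, 0, 0, 0]
  newtons: 15

```text
time: 6.23
tool_pos: [0.504, 0.012, 0.1124]
tcp_rot: [0.013, 1.0, -0.001, 0.001]
contact_force: [-0.0, 0.2, 3.5]
gripper_width: 0.234
```

```bash
cat >> h.py <<'E'
A=np.array([.6885,.0065])
def arc(to,n=10,hold=0):
    p=sense()['tool_pos'][:2];d=p-A;a0=np.degrees(np.arctan2(d[1],d[0]))%360;r=np.hypot(*d)
    print("now",a0,r)
    w=15
    rows=[]
    for k in range(1,11):
        f=min(1,k/(10-hold)); a=a0+(to-a0)*f; rr=r+(.185-r)*f
        q=A+rr*np.array([np.cos(np.radians(a)),np.sin(np.radians(a))])-p
        rows.append([w,round(q[0]*1e3),round(q[1]*1e3),0,0,0,round(np.radians(a-a0),2)])
    print(rows)
E
python3 -c "
from h import *
s=sense();print(s['tool_pos'],s['contact_force'],s['gripper_width']*88.1)
arc(150,hold=1)"
```

```text
[0.50397644 0.01199254 0.11240857] [-0.04225255  0.19035635  3.54748744] 20.57586619637681
now 178.29503438098567 0.18460529011838514
[[15, 1, 10, 0, 0, 0, np.float64(-0.05)], [15, 2, 20, 0, 0, 0, np.float64(-0.11)], [15, 3, 30, 0, 0, 0, np.float64(-0.16)], [15, 5, 40, 0, 0, 0, np.float64(-0.22)], [15, 8, 50, 0, 0, 0, np.float64(-0.27)], [15, 11, 59, 0, 0, 0, np.float64(-0.33)], [15, 15, 69, 0, 0, 0, np.float64(-0.38)], [15, 20, 78, 0, 0, 0, np.float64(-0.44)], [15, 24, 87, 0, 0, 0, np.float64(-0.49)], [15, 24, 87, 0, 0, 0, np.float64(-0.49)]]
```

drive_tool:
  targets:
    - [15, 1, 10, 0, 0, 0, -0.05]
    - [15, 2, 20, 0, 0, 0, -0.11]
    - [15, 3, 30, 0, 0, 0, -0.16]
    - [15, 5, 40, 0, 0, 0, -0.22]
    - [15, 8, 50, 0, 0, 0, -0.27]
    - [15, 11, 59, 0, 0, 0, -0.33]
    - [15, 15, 69, 0, 0, 0, -0.38]
    - [15, 20, 78, 0, 0, 0, -0.44]
    - [15, 24, 87, 0, 0, 0, -0.49]
    - [15, 24, 87, 0, 0, 0, -0.49]

```text
time: 7.07
tool_pos: [0.5301, 0.0996, 0.1125]
tcp_rot: [0.256, 0.967, -0.001, 0.003]
contact_force: [3.6, -2.2, 0.4]
gripper_width: 0.235
```

```bash
python3 -c "
from h import *;crop('pics/s6.png');arc(185)"
```

```text
7.1167 [0.5297 0.0988 0.1125] [ 2.93 -1.5  -0.13]
now 149.82876100971728 0.1836851377365401
[[15, -5, -10, 0, 0, 0, np.float64(0.06)], [15, -10, -20, 0, 0, 0, np.float64(0.12)], [15, -15, -31, 0, 0, 0, np.float64(0.18)], [15, -18, -41, 0, 0, 0, np.float64(0.25)], [15, -21, -52, 0, 0, 0, np.float64(0.31)], [15, -23, -63, 0, 0, 0, np.float64(0.37)], [15, -25, -74, 0, 0, 0, np.float64(0.43)], [15, -26, -86, 0, 0, 0, np.float64(0.49)], [15, -26, -97, 0, 0, 0, np.float64(0.55)], [15, -25, -108, 0, 0, 0, np.float64(0.61)]]
```

View pics/s6.png

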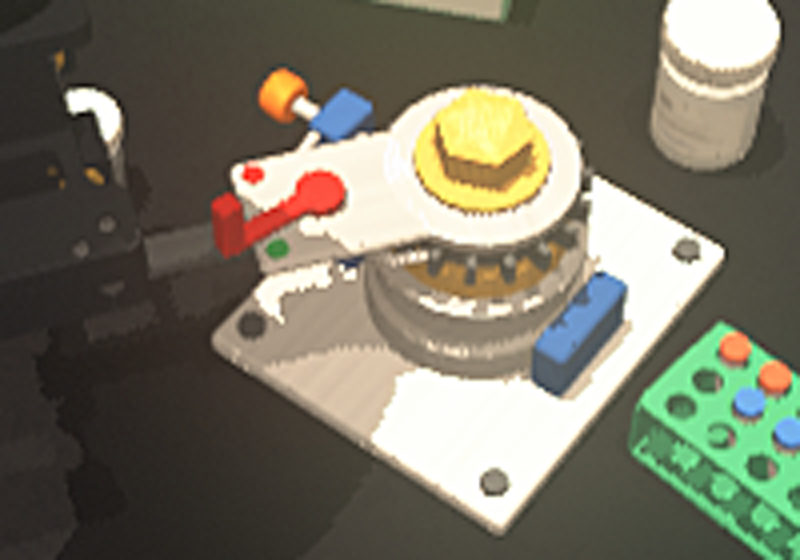

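drive_tool:
  targets:
    - [15, -5, -10, 0, 0, 0, 0.06]
    - [15, -10, -20, 0, 0, 0, 0.12]
    - [15, -15, -31, 0, 0, 0, 0.18]
    - [15, -18, -41, 0, 0, 0, 0.25]
    - [15, -21, -52, 0, 0, 0, 0.31]
    - [15, -23, -63, 0, 0, 0, 0.37]
    - [15, -25, -74, 0, 0, 0, 0.43]
    - [15, -26, -86, 0, 0, 0, 0.49]
    - [15, -26, -97, 0, 0, 0, 0.55]
    - [15, -25, -108, 0, 0, 0, 0.61]

```text
time: 7.95
tool_pos: [0.5043, -0.0081, 0.1124]
tcp_rot: [-0.049, 0.999, 0.0, 0.003]
contact_force: [-0.0, 5.1, 1.5]
gripper_width: 0.227
```

```bash
python3 -c "
from h import *;crop('pics/s7.png');arc(215)"
```

```text
8.0 [ 0.5045 -0.0109  0.1125] [ 0.77  1.5  -0.57]
now 185.40330528816622 0.18479917654017758
[[15, 1, -9, 0, 0, 0, np.float64(0.05)], [15, 3, -19, 0, 0, 0, np.float64(0.1)], [15, 5, -28, 0, 0, 0, np.float64(0.15)], [15, 7, -37, 0, 0, 0, np.float64(0.21)], [15, 10, -46, 0, 0, 0, np.float64(0.26)], [15, 14, -55, 0, 0, 0, np.float64(0.31)], [15, 18, -64, 0, 0, 0, np.float64(0.36)], [15, 22, -72, 0, 0, 0, np.float64(0.41)], [15, 27, -81, 0, 0, 0, np.float64(0.46)], [15, 32, -89, 0, 0, 0, np.float64(0.52)]]
```

View pics/s7.png

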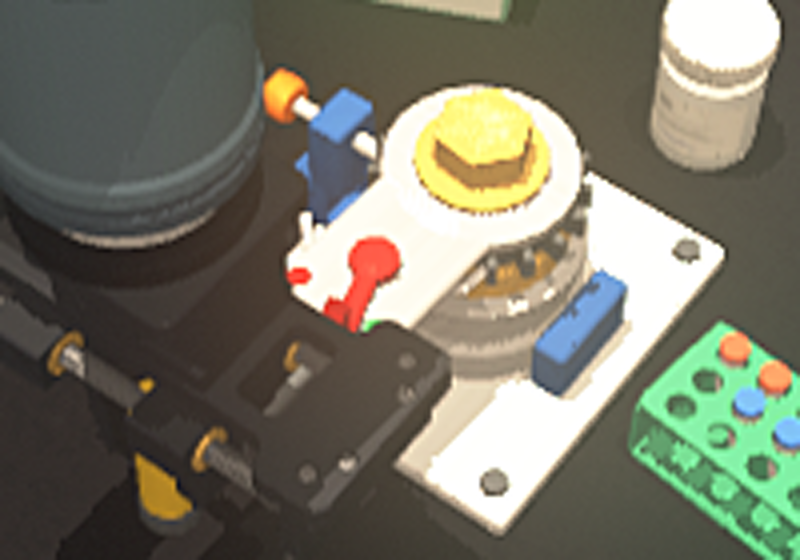

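drive_tool:
  targets:
    - [15, 1, -9, 0, 0, 0, 0.05]
    - [15, 3, -19, 0, 0, 0, 0.1]
    - [15, 5, -28, 0, 0, 0, 0.15]
    - [15, 7, -37, 0, 0, 0, 0.21]
    - [15, 10, -46, 0, 0, 0, 0.26]
    - [15, 14, -55, 0, 0, 0, 0.31]
    - [15, 18, -64, 0, 0, 0, 0.36]
    - [15, 22, -72, 0, 0, 0, 0.41]
    - [15, 27, -81, 0, 0, 0, 0.46]
    - [15, 32, -89, 0, 0, 0, 0.52]

```text
time: 8.83
tool_pos: [0.5359, -0.0984, 0.1124]
tcp_rot: [-0.305, 0.952, 0.001, 0.002]
contact_force: [-1.2, 5.2, 3.4]
gripper_width: 0.229
```

```bash
python3 -c "
from h import *;crop('pics/s8.png');arc(220.5)
a=[cv2.imread(f'pics/s{i}.png')[60:320,360:620] for i in (6,7,8)]
cv2.imwrite('pics/cmp.png',np.hstack(a))"
```

```text
8.8833 [ 0.5373 -0.1004  0.1125] [ 0.16  2.36 -0.2 ]
now 215.24778239676357 0.1851623602343824
[[15, 1, -1, 0, 0, 0, np.float64(0.01)], [15, 2, -3, 0, 0, 0, np.float64(0.02)], [15, 3, -4, 0, 0, 0, np.float64(0.03)], [15, 4, -5, 0, 0, 0, np.float64(0.04)], [15, 5, -7, 0, 0, 0, np.float64(0.05)], [15, 6, -8, 0, 0, 0, np.float64(0.06)], [15, 7, -9, 0, 0, 0, np.float64(0.06)], [15, 8, -11, 0, 0, 0, np.float64(0.07)], [15, 9, -12, 0, 0, 0, np.float64(0.08)], [15, 11, -13, 0, 0, 0, np.float64(0.09)]]
```

View pics/s8.png

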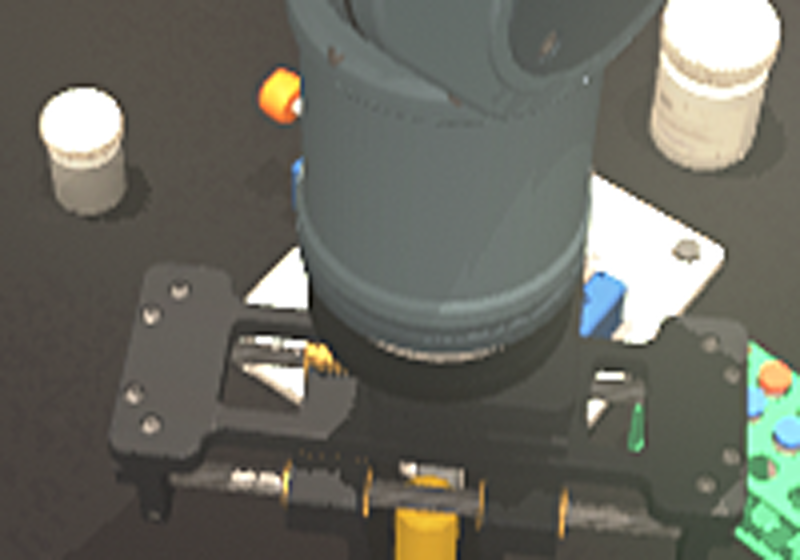

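View pics/cmp.png

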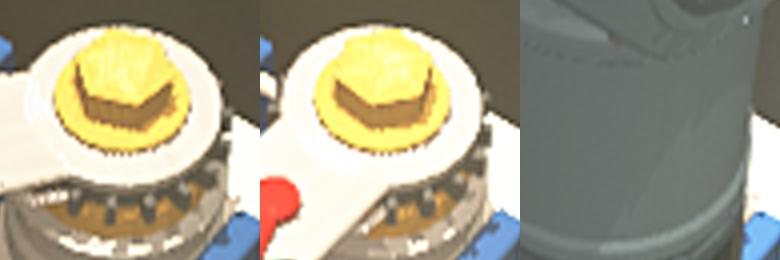

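```bash
python3 -c "
from h import *;arc(149.5)"
```

```text
now 215.24778239676357 0.1851623602343824
[[15, -11, 18, 0, 0, 0, np.float64(-0.11)], [15, -20, 37, 0, 0, 0, np.float64(-0.23)], [15, -27, 57, 0, 0, 0, np.float64(-0.34)], [15, -32, 78, 0, 0, 0, np.float64(-0.46)], [15, -34, 99, 0, 0, 0, np.float64(-0.57)], [15, -33, 120, 0, 0, 0, np.float64(-0.69)], [15, -31, 141, 0, 0, 0, np.float64(-0.8)], [15, -25, 162, 0, 0, 0, np.float64(-0.92)], [15, -18, 182, 0, 0, 0, np.float64(-1.03)], [15, -8, 201, 0, 0, 0, np.float64(-1.15)]]
```

drive_tool:
  targets:
    - [15, -11, 18, 0, 0, 0, -0.11]
    - [15, -20, 37, 0, 0, 0, -0.23]
    - [15, -27, 57, 0, 0, 0, -0.34]
    - [15, -32, 78, 0, 0, 0, -0.46]
    - [15, -34, 99, 0, 0, 0, -0.57]
    - [15, -33, 120, 0, 0, 0, -0.69]
    - [15, -31, 141, 0, 0, 0, -0.8]
    - [15, -25, 162, 0, 0, 0, -0.92]
    - [15, -18, 182, 0, 0, 0, -1.03]
    - [15, -8, 201, 0, 0, 0, -1.15]

```text
time: 9.72
tool_pos: [0.5301, 0.1, 0.1126]
tcp_rot: [0.265, 0.964, -0.002, 0.004]
contact_force: [5.9, -5.7, -3.6]
gripper_width: 0.229
```

```bash
python3 -c "
from h import *;crop('pics/s9.png');arc(165)
a=[cv2.imread(f'pics/s{i}.png')[60:320,360:620] for i in (6,7,9)]
cv2.imwrite('pics/cmp.png',np.hstack(a))"
```

```text
9.7667 [0.533  0.1047 0.1127] [ 6.36 -2.08 -7.8 ]
now 147.74650241793472 0.1839314147368223
[[15, -3, -5, 0, 0, 0, np.float64(0.03)], [15, -6, -9, 0, 0, 0, np.float64(0.06)], [15, -9, -14, 0, 0, 0, np.float64(0.09)], [15, -11, -19, 0, 0, 0, np.float64(0.12)], [15, -13, -24, 0, 0, 0, np.float64(0.15)], [15, -16, -29, 0, 0, 0, np.float64(0.18)], [15, -18, -34, 0, 0, 0, np.float64(0.21)], [15, -20, -40, 0, 0, 0, np.float64(0.24)], [15, -22, -45, 0, 0, 0, np.float64(0.27)], [15, -23, -50, 0, 0, 0, np.float64(0.3)]]
```

View pics/cmp.png

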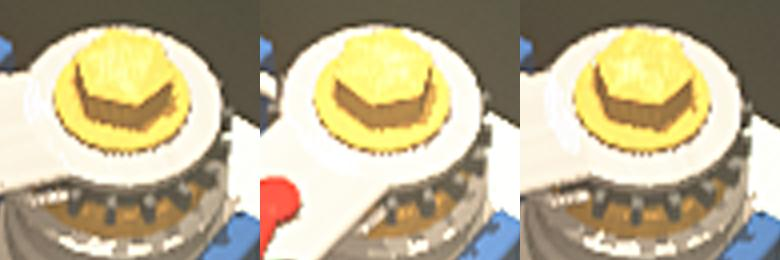

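View pics/s9.png

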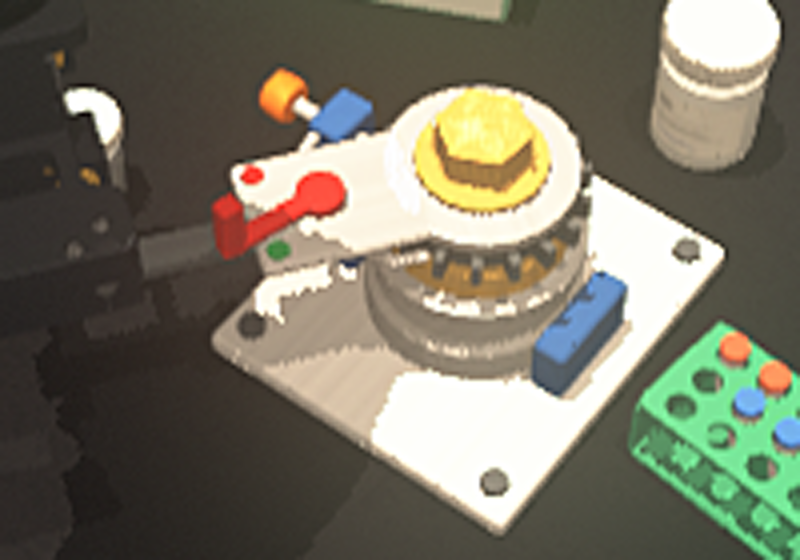

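```bash
python3 -c "
from h import *
r=.185
for a in np.arange(156,221,4.5):
    P=lambda t:r*1e3*np.array([np.cos(np.radians(t)),np.sin(np.radians(t))])
    print(a,(A*1e3+P(a)).round(0), (P(a+4.5)-P(a)).round(1))
arc(156,hold=1)"
```

```text
156.0 [519.  82.] [ -5.4 -13.5]
160.5 [514.  68.] [ -4.3 -13.9]
165.0 [510.  54.] [ -3.2 -14.2]
169.5 [507.  40.] [ -2.1 -14.4]
174.0 [505.  26.] [ -1.  -14.5]
178.5 [504.  11.] [  0.2 -14.5]
183.0 [504.  -3.] [  1.3 -14.5]
187.5 [505. -18.] [  2.5 -14.3]
192.0 [508. -32.] [  3.6 -14.1]
196.5 [511. -46.] [  4.7 -13.8]
201.0 [516. -60.] [  5.7 -13.3]
205.5 [522. -73.] [  6.8 -12.9]
210.0 [528. -86.] [  7.8 -12.3]
214.5 [536. -98.] [  8.7 -11.6]
219.0 [ 545. -110.] [  9.6 -10.9]
now 147.74650241793472 0.1839314147368223
[[15, -2, -2, 0, 0, 0, np.float64(0.02)], [15, -3, -5, 0, 0, 0, np.float64(0.03)], [15, -5, -7, 0, 0, 0, np.float64(0.05)], [15, -6, -10, 0, 0, 0, np.float64(0.06)], [15, -8, -12, 0, 0, 0, np.float64(0.08)], [15, -9, -15, 0, 0, 0, np.float64(0.1)], [15, -11, -18, 0, 0, 0, np.float64(0.11)], [15, -12, -20, 0, 0, 0, np.float64(0.13)], [15, -13, -23, 0, 0, 0, np.float64(0.14)], [15, -13, -23, 0, 0, 0, np.float64(0.14)]]
```

drive_tool:
  targets:
    - [15, -2, -2, 0, 0, 0, 0.02]
    - [15, -3, -5, 0, 0, 0, 0.03]
    - [15, -5, -7, 0, 0, 0, 0.05]
    - [15, -6, -10, 0, 0, 0, 0.06]
    - [15, -8, -12, 0, 0, 0, 0.08]
    - [15, -9, -15, 0, 0, 0, 0.1]
    - [15, -11, -18, 0, 0, 0, 0.11]
    - [15, -12, -20, 0, 0, 0, 0.13]
    - [15, -13, -23, 0, 0, 0, 0.14]
    - [15, -13, -23, 0, 0, 0, 0.14]

```text
time: 10.6
tool_pos: [0.5201, 0.0813, 0.1127]
tcp_rot: [0.199, 0.98, 0.001, 0.006]
contact_force: [4.9, 1.9, -6.7]
gripper_width: 0.229
```

drive_tool:
  targets:
    - [15, -1, -2, 0, 0, 0, 0.01]
    - [15, -1, -3, 0, 0, 0, 0.02]
    - [15, -2, -5, 0, 0, 0, 0.03]
    - [15, -2, -6, 0, 0, 0, 0.03]
    - [15, -3, -8, 0, 0, 0, 0.04]
    - [15, -4, -9, 0, 0, 0, 0.05]
    - [15, -4, -11, 0, 0, 0, 0.06]
    - [15, -5, -12, 0, 0, 0, 0.07]
    - [15, -5, -14, 0, 0, 0, 0.08]
    - [15, -5, -14, 0, 0, 0, 0.08]

```text
time: 11.43
tool_pos: [0.5147, 0.0681, 0.1127]
tcp_rot: [0.159, 0.987, 0.002, 0.006]
contact_force: [4.1, 3.2, -5.3]
gripper_width: 0.231
```

drive_tool:
  targets:
    - [15, 0, -2, 0, 0, 0, 0.01]
    - [15, 0, -3, 0, 0, 0, 0.02]
    - [15, -1, -5, 0, 0, 0, 0.03]
    - [15, -2, -6, 0, 0, 0, 0.03]
    - [15, -3, -8, 0, 0, 0, 0.04]
    - [15, -3, -9, 0, 0, 0, 0.05]
    - [15, -3, -11, 0, 0, 0, 0.06]
    - [15, -4, -12, 0, 0, 0, 0.07]
    - [15, -4, -14, 0, 0, 0, 0.08]
    - [15, -4, -14, 0, 0, 0, 0.08]

```text
time: 12.27
tool_pos: [0.5103, 0.0544, 0.1126]
tcp_rot: [0.119, 0.993, 0.002, 0.005]
contact_force: [2.0, 4.0, -4.2]
gripper_width: 0.233
```

```bash
python3 -c "
from h import *;crop('pics/s10.png');arc(165)
a=[cv2.imread(f'pics/s{i}.png')[60:320,360:620] for i in (6,9,10)]
cv2.imwrite('pics/cmp.png',np.hstack(a))"
```

```text
12.3167 [0.5103 0.0545 0.1126] [ 1.39  3.84 -3.5 ]
now 164.92657166891024 0.18452243951556724
[[15, 0, 0, 0, 0, 0, np.float64(0.0)], [15, 0, 0, 0, 0, 0, np.float64(0.0)], [15, 0, 0, 0, 0, 0, np.float64(0.0)], [15, 0, 0, 0, 0, 0, np.float64(0.0)], [15, 0, 0, 0, 0, 0, np.float64(0.0)], [15, 0, 0, 0, 0, 0, np.float64(0.0)], [15, 0, 0, 0, 0, 0, np.float64(0.0)], [15, 0, 0, 0, 0, 0, np.float64(0.0)], [15, 0, 0, 0, 0, 0, np.float64(0.0)], [15, -1, 0, 0, 0, 0, np.float64(0.0)]]
```

View pics/cmp.png

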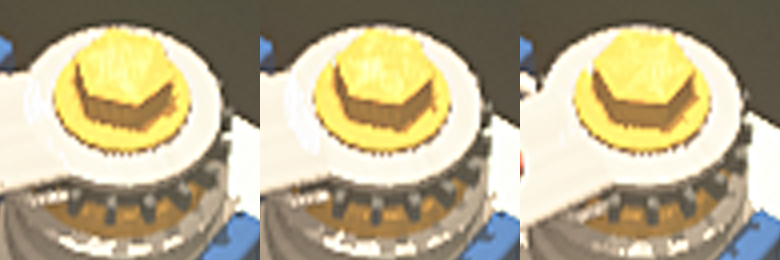

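View pics/s10.png

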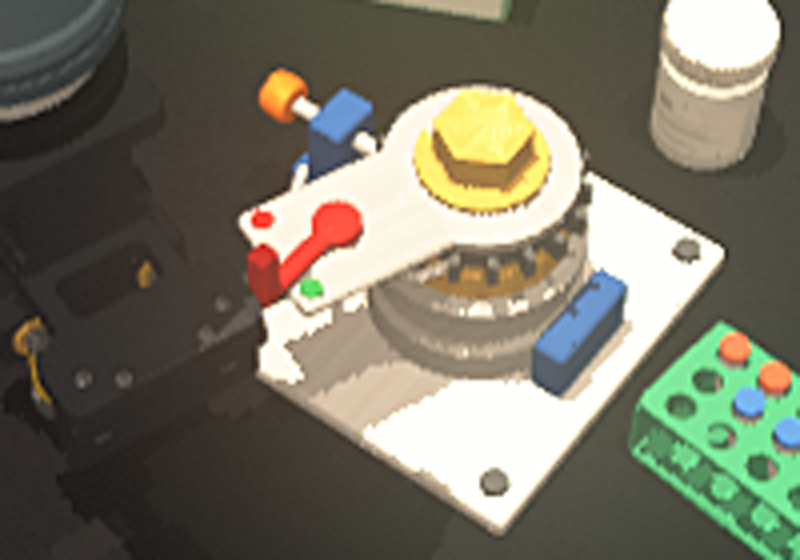

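drive_tool:
  targets:
    - [15, 0, -2, 0, 0, 0, 0.01]
    - [15, 0, -3, 0, 0, 0, 0.02]
    - [15, -1, -5, 0, 0, 0, 0.03]
    - [15, -1, -6, 0, 0, 0, 0.03]
    - [15, -2, -8, 0, 0, 0, 0.04]
    - [15, -2, -9, 0, 0, 0, 0.05]
    - [15, -2, -11, 0, 0, 0, 0.06]
    - [15, -3, -12, 0, 0, 0, 0.07]
    - [15, -3, -14, 0, 0, 0, 0.08]
    - [15, -3, -14, 0, 0, 0, 0.08]

```text
time: 13.15
tool_pos: [0.5069, 0.04, 0.1126]
tcp_rot: [0.079, 0.997, 0.002, 0.005]
contact_force: [0.8, 5.1, -1.3]
gripper_width: 0.234
```

drive_tool:
  targets:
    - [15, 0, -2, 0, 0, 0, 0.01]
    - [15, 0, -3, 0, 0, 0, 0.02]
    - [15, -1, -5, 0, 0, 0, 0.03]
    - [15, -1, -6, 0, 0, 0, 0.03]
    - [15, -1, -8, 0, 0, 0, 0.04]
    - [15, -1, -9, 0, 0, 0, 0.05]
    - [15, -1, -11, 0, 0, 0, 0.06]
    - [15, -2, -12, 0, 0, 0, 0.07]
    - [15, -2, -14, 0, 0, 0, 0.08]
    - [15, -2, -14, 0, 0, 0, 0.08]

```text
time: 13.98
tool_pos: [0.5047, 0.0256, 0.1126]
tcp_rot: [0.039, 0.999, 0.002, 0.005]
contact_force: [-0.6, 4.6, -0.5]
gripper_width: 0.231
```

drive_tool:
  targets:
    - [15, 0, -2, 0, 0, 0, 0.01]
    - [15, 0, -3, 0, 0, 0, 0.02]
    - [15, 0, -5, 0, 0, 0, 0.03]
    - [15, 0, -6, 0, 0, 0, 0.03]
    - [15, 0, -8, 0, 0, 0, 0.04]
    - [15, -1, -9, 0, 0, 0, 0.05]
    - [15, -1, -11, 0, 0, 0, 0.06]
    - [15, -1, -12, 0, 0, 0, 0.07]
    - [15, -1, -14, 0, 0, 0, 0.08]
    - [15, -1, -14, 0, 0, 0, 0.08]

```text
time: 14.82
tool_pos: [0.5036, 0.0112, 0.1126]
tcp_rot: [-0.001, 1.0, 0.002, 0.004]
contact_force: [-0.7, 4.7, -0.0]
gripper_width: 0.229
```

drive_tool:
  targets:
    - [15, 0, -2, 0, 0, 0, 0.01]
    - [15, 0, -3, 0, 0, 0, 0.02]
    - [15, 0, -5, 0, 0, 0, 0.03]
    - [15, 0, -6, 0, 0, 0, 0.03]
    - [15, 0, -8, 0, 0, 0, 0.04]
    - [15, 0, -9, 0, 0, 0, 0.05]
    - [15, 0, -11, 0, 0, 0, 0.06]
    - [15, 0, -12, 0, 0, 0, 0.07]
    - [15, 0, -14, 0, 0, 0, 0.08]
    - [15, 0, -14, 0, 0, 0, 0.08]

```text
time: 15.65
tool_pos: [0.5037, -0.0033, 0.1126]
tcp_rot: [-0.041, 0.999, 0.002, 0.004]
contact_force: [-0.6, 5.5, -1.8]
gripper_width: 0.232
```

drive_tool:
  targets:
    - [15, 0, -2, 0, 0, 0, 0.01]
    - [15, 0, -3, 0, 0, 0, 0.02]
    - [15, 0, -5, 0, 0, 0, 0.03]
    - [15, 0, -6, 0, 0, 0, 0.03]
    - [15, 1, -8, 0, 0, 0, 0.04]
    - [15, 1, -9, 0, 0, 0, 0.05]
    - [15, 1, -11, 0, 0, 0, 0.06]
    - [15, 1, -12, 0, 0, 0, 0.07]
    - [15, 1, -14, 0, 0, 0, 0.08]
    - [15, 1, -14, 0, 0, 0, 0.08]

```text
time: 16.48
tool_pos: [0.5049, -0.0178, 0.1126]
tcp_rot: [-0.081, 0.997, 0.002, 0.005]
contact_force: [0.2, 4.7, -1.5]
gripper_width: 0.231
```

drive_tool:
  targets:
    - [15, 0, -2, 0, 0, 0, 0.01]
    - [15, 0, -3, 0, 0, 0, 0.02]
    - [15, 1, -5, 0, 0, 0, 0.03]
    - [15, 1, -6, 0, 0, 0, 0.03]
    - [15, 1, -8, 0, 0, 0, 0.04]
    - [15, 2, -9, 0, 0, 0, 0.05]
    - [15, 2, -11, 0, 0, 0, 0.06]
    - [15, 2, -12, 0, 0, 0, 0.07]
    - [15, 3, -14, 0, 0, 0, 0.08]
    - [15, 3, -14, 0, 0, 0, 0.08]

```text
time: 17.32
tool_pos: [0.5074, -0.0324, 0.1125]
tcp_rot: [-0.121, 0.993, 0.003, 0.004]
contact_force: [-2.2, 3.3, 1.7]
gripper_width: 0.234
```

drive_tool:
  targets:
    - [15, 0, -2, 0, 0, 0, 0.01]
    - [15, 1, -3, 0, 0, 0, 0.02]
    - [15, 1, -5, 0, 0, 0, 0.03]
    - [15, 2, -6, 0, 0, 0, 0.03]
    - [15, 2, -8, 0, 0, 0, 0.04]
    - [15, 2, -9, 0, 0, 0, 0.05]
    - [15, 3, -11, 0, 0, 0, 0.06]
    - [15, 3, -12, 0, 0, 0, 0.07]
    - [15, 3, -14, 0, 0, 0, 0.08]
    - [15, 3, -14, 0, 0, 0, 0.08]

```text
time: 18.15
tool_pos: [0.5109, -0.0467, 0.1125]
tcp_rot: [-0.161, 0.987, 0.003, 0.004]
contact_force: [0.3, 5.0, -0.6]
gripper_width: 0.231
```

```bash
python3 -c "
from h import *;crop('pics/s11.png');arc(201)"
```

```text
18.2 [ 0.5109 -0.0465  0.1126] [ 1.09  4.69 -0.35]
now 196.61413480683453 0.1853669370249356
[[15, 0, -1, 0, 0, 0, np.float64(0.01)], [15, 1, -3, 0, 0, 0, np.float64(0.02)], [15, 1, -4, 0, 0, 0, np.float64(0.02)], [15, 2, -5, 0, 0, 0, np.float64(0.03)], [15, 2, -7, 0, 0, 0, np.float64(0.04)], [15, 3, -8, 0, 0, 0, np.float64(0.05)], [15, 3, -9, 0, 0, 0, np.float64(0.05)], [15, 4, -11, 0, 0, 0, np.float64(0.06)], [15, 4, -12, 0, 0, 0, np.float64(0.07)], [15, 5, -13, 0, 0, 0, np.float64(0.08)]]
```

View pics/s11.png

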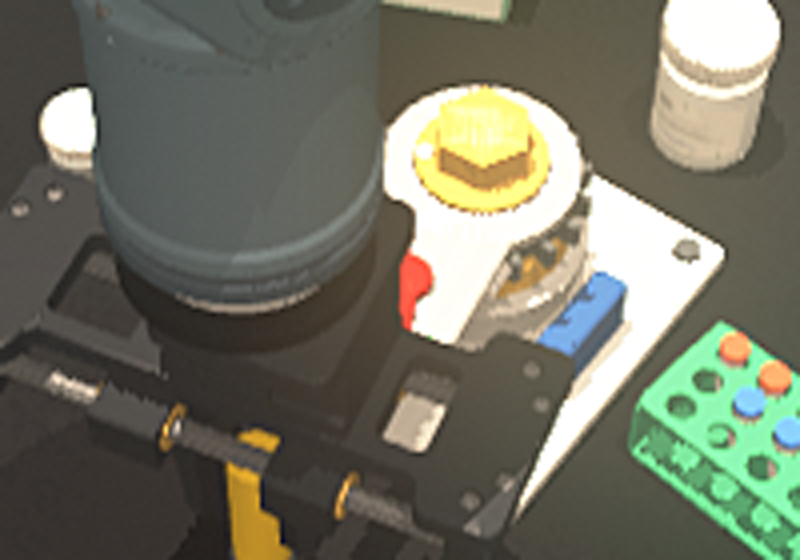

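drive_tool:
  targets:
    - [15, 0, -1, 0, 0, 0, 0.01]
    - [15, 1, -3, 0, 0, 0, 0.02]
    - [15, 1, -4, 0, 0, 0, 0.02]
    - [15, 2, -5, 0, 0, 0, 0.03]
    - [15, 2, -7, 0, 0, 0, 0.04]
    - [15, 3, -8, 0, 0, 0, 0.05]
    - [15, 3, -9, 0, 0, 0, 0.05]
    - [15, 4, -11, 0, 0, 0, 0.06]
    - [15, 5, -13, 0, 0, 0, 0.08]
    - [15, 5, -13, 0, 0, 0, 0.08]

```text
time: 19.03
tool_pos: [0.5156, -0.0603, 0.1125]
tcp_rot: [-0.2, 0.98, 0.003, 0.004]
contact_force: [-1.6, 3.7, 1.2]
gripper_width: 0.231
```

drive_tool:
  targets:
    - [15, 1, -1, 0, 0, 0, 0.01]
    - [15, 1, -3, 0, 0, 0, 0.02]
    - [15, 2, -4, 0, 0, 0, 0.02]
    - [15, 3, -5, 0, 0, 0, 0.03]
    - [15, 3, -7, 0, 0, 0, 0.04]
    - [15, 4, -8, 0, 0, 0, 0.05]
    - [15, 4, -9, 0, 0, 0, 0.05]
    - [15, 5, -11, 0, 0, 0, 0.06]
    - [15, 6, -13, 0, 0, 0, 0.08]
    - [15, 6, -13, 0, 0, 0, 0.08]

```text
time: 19.87
tool_pos: [0.5216, -0.0743, 0.1125]
tcp_rot: [-0.239, 0.971, 0.002, 0.004]
contact_force: [-4.2, 0.6, 2.6]
gripper_width: 0.232
```

drive_tool:
  targets:
    - [15, 1, -1, 0, 0, 0, 0.01]
    - [15, 1, -3, 0, 0, 0, 0.02]
    - [15, 2, -4, 0, 0, 0, 0.02]
    - [15, 3, -5, 0, 0, 0, 0.03]
    - [15, 3, -7, 0, 0, 0, 0.04]
    - [15, 4, -8, 0, 0, 0, 0.05]
    - [15, 4, -9, 0, 0, 0, 0.05]
    - [15, 5, -11, 0, 0, 0, 0.06]
    - [15, 6, -12, 0, 0, 0, 0.08]
    - [15, 6, -12, 0, 0, 0, 0.08]

```text
time: 20.7
tool_pos: [0.528, -0.0865, 0.1125]
tcp_rot: [-0.278, 0.96, 0.003, 0.004]
contact_force: [-1.8, 4.2, 1.8]
gripper_width: 0.229
```

```bash
python3 -c "
from h import *;crop('pics/s12.png');arc(214.5)"
```

```text
20.75 [ 0.5279 -0.0864  0.1125] [-1.15  4.42  2.13]
now 210.04464352576275 0.18551741252306347
[[15, 1, -1, 0, 0, 0, np.float64(0.01)], [15, 2, -2, 0, 0, 0, np.float64(0.02)], [15, 2, -4, 0, 0, 0, np.float64(0.02)], [15, 3, -5, 0, 0, 0, np.float64(0.03)], [15, 4, -6, 0, 0, 0, np.float64(0.04)], [15, 5, -7, 0, 0, 0, np.float64(0.05)], [15, 6, -8, 0, 0, 0, np.float64(0.05)], [15, 6, -10, 0, 0, 0, np.float64(0.06)], [15, 7, -11, 0, 0, 0, np.float64(0.07)], [15, 8, -12, 0, 0, 0, np.float64(0.08)]]
```

View pics/s12.png

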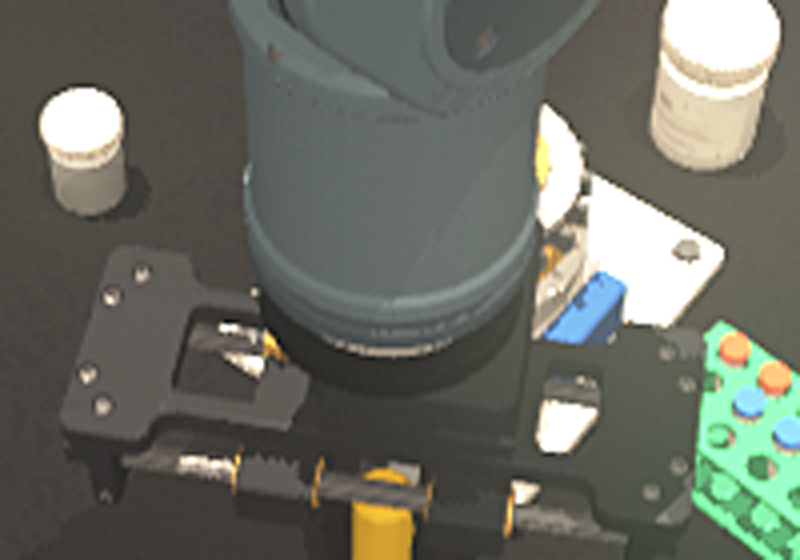

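drive_tool:
  targets:
    - [15, 1, -1, 0, 0, 0, 0.01]
    - [15, 2, -2, 0, 0, 0, 0.02]
    - [15, 2, -4, 0, 0, 0, 0.02]
    - [15, 3, -5, 0, 0, 0, 0.03]
    - [15, 4, -6, 0, 0, 0, 0.04]
    - [15, 5, -7, 0, 0, 0, 0.05]
    - [15, 6, -8, 0, 0, 0, 0.05]
    - [15, 6, -10, 0, 0, 0, 0.06]
    - [15, 8, -12, 0, 0, 0, 0.08]
    - [15, 8, -12, 0, 0, 0, 0.08]

```text
time: 21.58
tool_pos: [0.5352, -0.098, 0.1124]
tcp_rot: [-0.317, 0.948, 0.003, 0.003]
contact_force: [-5.9, 6.2, 6.9]
gripper_width: 0.231
```

```bash
python3 -c "
from h import *;crop('pics/s13.png');arc(219)"
```

```text
21.6333 [ 0.5351 -0.0978  0.1124] [-5.23  5.45  6.65]
now 214.19737207804394 0.18551136919050965
[[15, 1, -1, 0, 0, 0, np.float64(0.01)], [15, 2, -2, 0, 0, 0, np.float64(0.02)], [15, 3, -4, 0, 0, 0, np.float64(0.03)], [15, 4, -5, 0, 0, 0, np.float64(0.03)], [15, 5, -6, 0, 0, 0, np.float64(0.04)], [15, 6, -7, 0, 0, 0, np.float64(0.05)], [15, 7, -9, 0, 0, 0, np.float64(0.06)], [15, 8, -10, 0, 0, 0, np.float64(0.07)], [15, 9, -11, 0, 0, 0, np.float64(0.08)], [15, 10, -12, 0, 0, 0, np.float64(0.08)]]
```

View pics/s13.png

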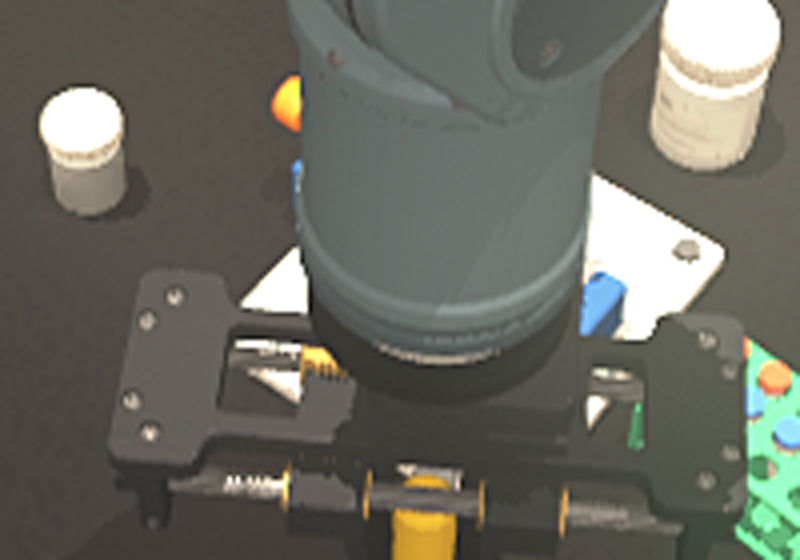

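```bash
python3 -c "
from h import *
k=np.array([.679,.107,.06])
a=w2px('scene',k)
for d in(.004,.006,.008): print(a,(w2px('scene',k+d*np.array([.08,-1,0]))-a)*4)
b=cv2.imread('pics/s8.png')[50:150,230:330];c=cv2.imread('pics/s13.png')[50:150,230:330]
cv2.imwrite('pics/k.png',cv2.resize(np.hstack([b,c]),None,fx=3,fy=3))"
```

```text
[284.67888203 230.55026634] [7.31877381 4.45274373]
[284.67888203 230.55026634] [10.98702079  6.68450607]
[284.67888203 230.55026634] [14.66119359  8.91987368]
```

View pics/k.png

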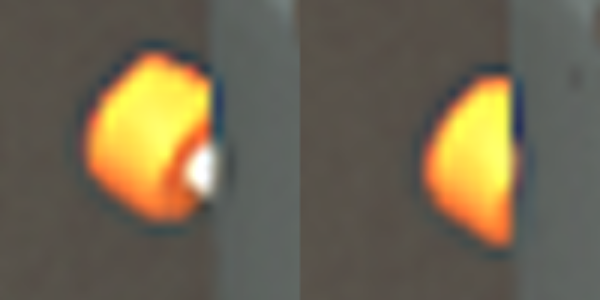

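drive_tool:
  targets:
    - [15, -1, 2, 0, 0, 0, 0]
    - [15, -2, 3, 0, 0, 0, -0.01]
    - [15, -3, 5, 0, 0, 0, -0.02]
    - [60, -3, 5, 0, 0, 0, -0.02]
    - [60, -3, 5, 0, 0, 0, -0.02]
    - [60, -3, 5, 0, 0, 0, -0.02]
    - [60, -3, 5, 0, 0, 0, -0.02]
    - [60, -3, 5, 0, 0, 0, -0.02]
    - [60, -3, 5, 0, 0, 0, -0.02]
    - [60, -3, 5, 0, 0, 0, -0.02]

```text
time: 22.47
tool_pos: [0.5322, -0.0931, 0.1124]
tcp_rot: [-0.307, 0.952, 0.003, 0.003]
contact_force: [-0.5, 0.1, -0.3]
gripper_width: 0.683
```

drive_tool:
  targets:
    - [60, 0, 0, 8, 0, 0, 0]
    - [60, 0, 0, 25, 0, 0, 0]
    - [60, 0, 0, 45, 0, 0, 0]
    - [60, 0, 0, 70, 0, 0, 0]
    - [60, 0, 0, 100, 0, 0, 0]
    - [60, -20, -20, 120, 0, 0, 0]
    - [60, -40, -50, 120, 0, 0, 0]
    - [60, -50, -85, 120, 0, 0, 0]
    - [60, -60, -120, 120, 0, 0, 0]
    - [60, -60, -150, 120, 0, 0, 0]

```text
time: 23.3
tool_pos: [0.4699, -0.2457, 0.2334]
tcp_rot: [-0.306, 0.952, 0.003, 0.003]
contact_force: [0.4, 1.1, -0.3]
gripper_width: 0.68
```

```bash
python3 -c "
from h import *;crop('pics/s14.png');save('top','pics/t14.png')"
```

```text
23.35 [ 0.4699 -0.2523  0.2335] [ 0.3  -4.97  0.64]
```

View pics/s14.png

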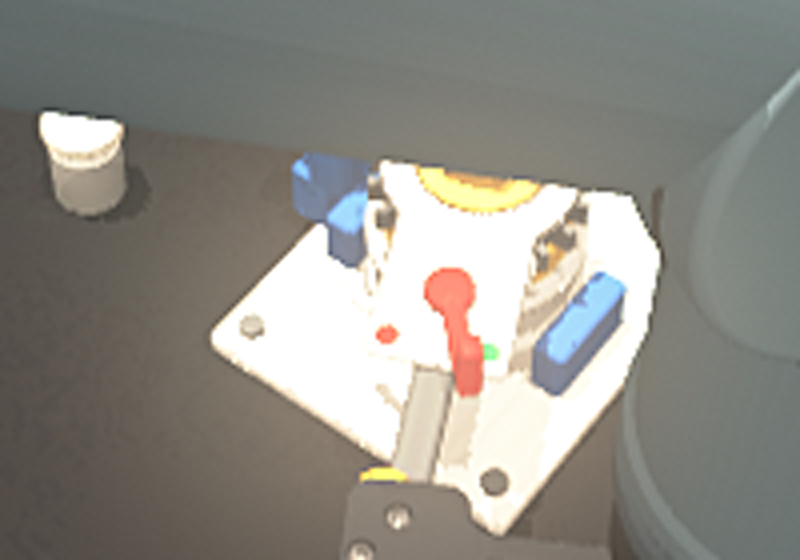

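View pics/t14.png

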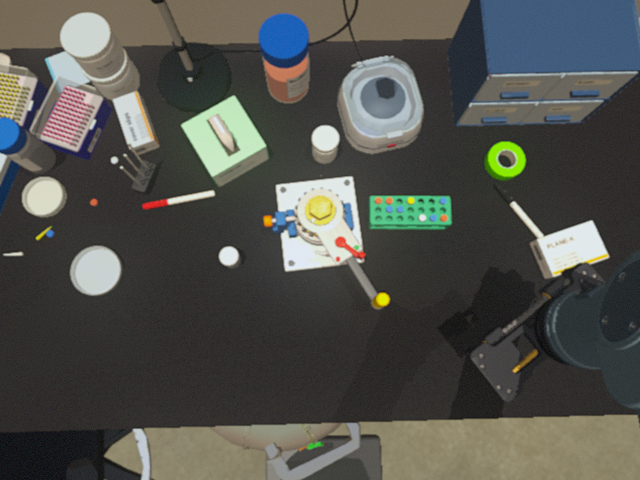

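drive_tool:
  targets:
    - [60, 0, 0, 0, 0, 0, 0]
    - [60, 0, 0, 0, 0, 0, 0]
    - [60, 0, 0, 0, 0, 0, 0]
    - [60, 0, 0, 0, 0, 0, 0]
    - [60, 0, 0, 0, 0, 0, 0]
    - [60, 0, 0, 0, 0, 0, 0]
    - [60, 0, 0, 0, 0, 0, 0]
    - [60, 0, 0, 0, 0, 0, 0]
    - [60, 0, 0, 0, 0, 0, 0]
    - [60, 0, 0, 0, 0, 0, 0]

```text
time: 24.23
tool_pos: [0.4707, -0.249, 0.2333]
tcp_rot: [-0.303, 0.953, 0.002, 0.003]
contact_force: [-0.1, -0.3, -0.6]
gripper_width: 0.678
```

```bash
python3 -c "
from h import *
crop('pics/t15.png',210,170,200,150,4,'top')
def kn(fn):
    im=cv2.imread(fn);h=cv2.cvtColor(im[205:240,250:290],cv2.COLOR_BGR2HSV)
    m=cv2.inRange(h,(5,150,120),(22,255,255));v,u=np.nonzero(m);return px2w('top',u.mean()+250,v.mean()+205,.06),len(u)
print(kn('pics/t0.png'),kn('pics/t14.png'))
a=cv2.imread('pics/t0.png').astype(int);b=cv2.imread('pics/t14.png').astype(int)
for r in((215,245,243,272),(305,345,120,168),(365,458,190,233)):
    x0,x1,y0,y1=r;print(np.abs(a-b)[y0:y1,x0:x1].mean())
"
```

```text
24.2833 [ 0.4707 -0.2491  0.2333] [-0.25  0.35  0.79]
(array([0.67846625, 0.10669212, 0.06      ]), 84) (array([0.68003454, 0.09953116, 0.06      ]), 80)
2.801149425287356
2.6805555555555554
2.612819871634575
```

View pics/t15.png

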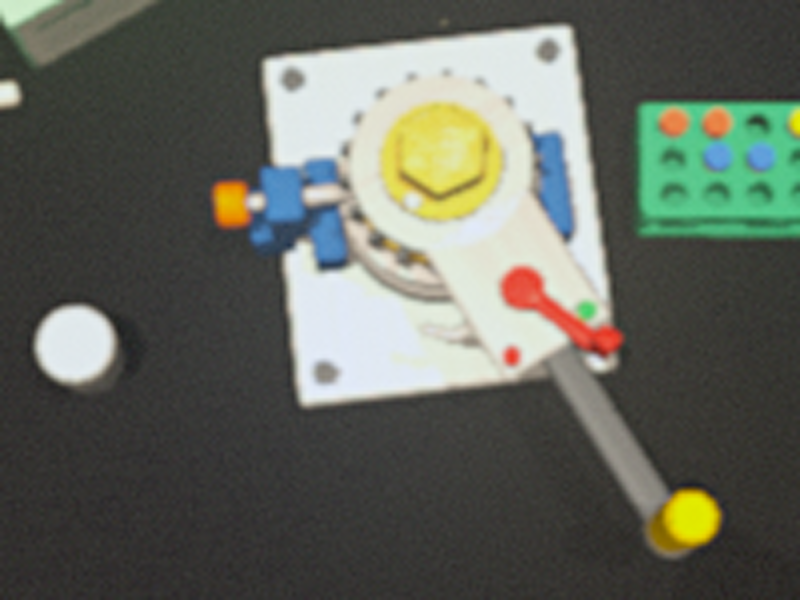

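```bash
python3 -c "
from bench import sign_off;print(sign_off())"
```

```text
the job is handed in; nothing more can be done
None
```

The vessel is unlocked and the job is handed in, at 24.3 s of the 64 s allowed. I pushed the red lever over to the green (loosening) side first. Then I worked the handle: one full loosening stroke, a swing back, and a second stroke in 4.5° steps.

**How it stopped:** I ended the second stroke when the orange knob went inward and the force at the grip rose from about 4.7 N to 7.4 N. I then eased the handle back, opened the fingers and moved the arm clear.

**Last checks:**
- **Lock pin:** the knob moved inward by about 7.3 mm in the top camera, against 8 mm expected. The 0.7 mm difference is within the calibration error.
- **Lever:** it leans to the green dot.
- **Nut:** the white mark moved anticlockwise with the nut. I put the total turn at about 2.2 rad from the handle strokes; I did not measure it directly.
- **Bystanders:** the vial, jar and rack look the same as at the start, with only image noise between the two pictures.
- **Contact:** the force on the tool reads about zero.

**Small deviations:**
- The last part of the lever push swung the head about 0.05 rad anticlockwise. By then the lever was already past the middle.
- The swing back overshot slightly onto the clockwise stop, with a light load of about 7 N.
- I took "hard" from the force rise and the visible pin drop, and did not push further to test it.

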